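# Slide the full sample canister into the sloping dock

### The job

Two sealed sample canisters that look the same stand on the bench: one is full and heavy, one is empty and light. Feel by lifting which is which; slide the full one by its foot into the open end of the track on the sloping dock, fully home against the stop, and set the empty one down upright in the grey tray. Do not drop the canisters and leave the bottle, the beaker and the tube rack where they stand.

Things in the scene. Friction and masses are not known exactly. Their poses are not given: they have to be found in the camera images.
- canister_a_mid (a point): one of two sealed canisters, alike outside, one full (about 0.55 kg), one empty (about 0.2 kg), not told by its letter. Upright, half-turn symmetric: foot plate 50 x 88 mm, 6 thick; neck 22 x 80 mm at heights 6-20; aluminium body 46 x 84 mm at 20-82; black cap 32 across to 88. Point: on the middle axis, 50 mm above the underside. x across the 46 mm width, y along the length, z up
- canister_b_mid (a point): the other of the two sealed canisters, alike outside, one full (about 0.55 kg), one empty (about 0.2 kg), not told by its letter. Upright, half-turn symmetric: foot plate 50 x 88 mm, 6 thick; neck 22 x 80 mm at heights 6-20; aluminium body 46 x 84 mm at 20-82; black cap 32 across to 88. Point: on the middle axis, 50 mm above the underside. x across the 46 mm width, y along the length, z up
- track: T-track on the fixed steel dock, on a plate sloping up away from the robot at 30 degrees. Origin: track floor, where the middle of a canister's underside lies when fully home (its mid point is then 50 mm along z, its length along y). x across, up the slope; y along the track to its open end; z square out of the slope. Origin 75 mm above the bench; plate reaches x = +-65 mm
- mouth (a point): the track's open end, at its floor's middle, 70 mm along the track's y from its origin; axes as the track's. Channel 56 mm wide, 9 mm high, under two lips 4 mm thick that leave a 30 mm slot for the neck; outside 70 mm wide, 13 mm high. The stop for the foot is 114 mm inside. Outside, bare floor runs on 35 mm between splayed guides 9 mm high, 57 widening to 79 mm apart
- tray: fixed grey open tray, 160 x 160 mm outside, 30 mm high, walls and floor 4 mm. Origin under its centre on the bench, z up
- bottle: bystander: amber bottle standing, 56 mm across, 120 mm high with cap; origin under its centre
- beaker: bystander: open glass beaker standing, 66 mm across, 80 mm high; origin under its centre
- tube_rack: bystander: steel tube rack, 80 x 140 mm (x, y), tubes up to 79 mm high, origin under its centre

How it is judged:
By the outcome, as a careful person would: the job done as asked, in the order asked, and still so for the second after the job is handed in, with the robot touching nothing.
It also fails if it takes over 67 s, if anything falls off the work surface, if the arm or the gripper's body presses on something with over 40 N, if the wrist force passes 120 N, or if a joint passes its speed limit or range.

### The arm

A 6-joint arm with a two-finger parallel gripper is mounted at the origin on the work surface. World frame = base frame: x ahead of the robot, y to its left, z up, the work surface at z = 0. Lengths are in mm, angles in rad, forces in N, time in s.
With the tool pointing down it reaches from about 350 to 975 mm from the base axis. Payload 7.1 kg.
Tool frame: the origin (TCP) lies midway between the tips of the shut fingers; the grasp point (between the pads) lies 19 mm behind it (ctrl.grasp_offset is the distance from the TCP to the grasp point, in mm); z points along the fingers, y is the line along which they close (so a half turn about z gives the same grasp; the last joint's range is limited). The gripper opens to 88 mm and grips with 3 to 60 N. Pads are 20 mm wide; open, the fingers measure 115 mm over their backs; the gripper's body (75 mm by 178 mm) begins 61 mm behind the grasp point.
Start: joints at [1.085, 0.423, 1.63, -0, 1.089, -0.019], TCP at [281.237, 558.131, 222.675] pointing down, gripper open.
Joint ranges: [-3, 3], [-0.9, 2.11], [0.09, 2.58], [-1.31, 4.45], [0.11, 2.69], [-2.54, 2.54]. Speed limits (rad/s): [2.39, 2.39, 3.01, 3.14, 3.14, 3.14].

### API

Orientations are given as a rotation vector (axis times angle).
In Python, from workcell import ctrl gives the robot as it stands. The module is installed in compiled form; this text tells all that it offers.
- The arm moves only by the tool servo_tool, never from a script. Its argument "rows" is a list of rows, each a list of 7 numbers: the turn, a rotation vector about the tool's x, y, z as a fraction of full scale, then the shift along the tool's x, y, z as a fraction of full scale, then the finger opening in mm, from 0 to 87.8. A call has 1 to 10 rows; each row is the pose to reach, as a shift and turn from the pose commanded when the call began, along the tool's axes at that moment; what a row does not reach only later rows make up. Full scale, the value 1, is 20 cm for a shift and 1.5 rad for a turn. A row lasts 1/8 s, in which the tool goes at most 62.5 mm and 10.7 degrees, less where a joint would pass 70% of its speed; a pose out of reach is approached as far as the arm can. A call with a number of a shift or a turn outside -1 to 1 is refused whole. A call with a gripper value outside its range is refused whole. The fingers move at their own pace and stop on an object; the grip force is fixed at half the most. Time passes only in rows, so rows that repeat a pose let the fingers close. It gives the time, the measured TCP pose, the force, the opening and the grip force at its end, in the units of the state.
- ctrl.get_obs(): the state, without advancing time (a new reading comes with each control period).
- ctrl.get_image(name): name is "scene" or "top" or "wrist"; returns (picture, depth): 384x512x3 uint8, red, green, blue; 384x512 float32, mm along the optical axis (not along the pixel's ray), 0 where there is no reading.
- ctrl.camera_info(name): a dict with "intrinsics" (3x3 intrinsics, pixels), "R" (3x3) and "t" (3): a world point X has camera coordinates R X + t. Camera axes: x right, y down, z forward; pixel columns grow to the right and rows downward; lengths in mm; the calibration is good to about 2 mm. A picture is of the moment at which its call begins: read the wrist's pose just before it. camera_info takes no time and is no camera call; for the wrist camera it gives the pose at the moment of the call.
- ctrl.close_job(): hands the job in; it is judged then, once.
The state is a dict: "t": time; "qpos": joint angles; "qvel": joint speeds; "joint_torque": joint torques, N m; "ee_pos": TCP position; "orientation": TCP orientation; "ft_force": force on the tool from outside, world axes, zero at the start; "moment": the same for the moment, N m; "width": finger opening in mm; "grasp_force": force on a finger pad.
Only numpy, scipy, OpenCV 4.12 (cv2) and the standard library are available. Lean on these libraries where they do the work, as an engineer would, in place of code of your own. Each camera call takes 0.05 s, during which the arm holds its last target. There are 200 camera calls.

## Working session

There is one attempt and no reset: what is moved stays moved. The work goes in short steps, Python scripts to look and compute and a tool call to move; the robot and the scene stay as the last step left them, time stands still between calls to the robot, and variables do not carry over. Pictures are saved under pics/ and viewed, at most 10 in all, crops included, and the job is handed in when it is done.

Besides the shell and the picture viewer there is one more tool, called as name(argument=value, ...), one argument or row to a line, values as JSON. servo_tool: Moves the arm, as the interface text tells. Its arguments: {"type":"object","properties":{"rows":{"type":"array","items":{"type":"array","items":{"type":"number"}}}},"required":["rows"]}

```bash
mkdir -p pics; cat > h.py <<'E'
import numpy as np,cv2
from scipy.spatial.transform import Rotation as Rn
from workcell import ctrl
def snap(n,tag):
    ci=ctrl.camera_info(n); p,d=ctrl.get_image(n)
    np.savez(f'{tag}.npz',p=p,d=d,K=ci['intrinsics'],R=ci['R'],t=ci['t'])
    cv2.imwrite(f'pics/{tag}.png',p[:,:,::-1]); return load(tag)
def load(tag):
    z=np.load(f'{tag}.npz'); return [z[k] for k in ('p','d','K','R','t')]
def cloud(s):
    p,d,K,R,t=s; v,u=np.mgrid[:384,:512]
    c=np.stack([(u-K[0,2])/K[0,0]*d,(v-K[1,2])/K[1,1]*d,d],-1)
    return (c-t)@R   # world
def st():
    o=ctrl.get_obs(); return o
def rel(target_pos,target_R=None):
    o=ctrl.get_obs(); R0=Rn.from_rotvec(o['orientation'])
    dp=R0.inv().apply(np.array(target_pos)-o['ee_pos'])/200
    dr=(R0.inv()*target_R).as_rotvec()/1.5 if target_R is not None else np.zeros(3)
    return np.round(np.r_[dr,dp],4)
E
python3 - <<'E'
from h import *
o=st(); print(o)
a=snap('scene','s1'); b=snap('top','t1'); 
cv2.imwrite('pics/both.png',cv2.resize(np.vstack([a[0],b[0]])[:,:,::-1],(400,600)))
for n in('scene','top'):
    ci=ctrl.camera_info(n); print(n,-ci['R'].T@ci['t'],ci['R'][2])
E
```

```text
{'t': 0.0, 'qpos': array([ 1.08497654e+00,  4.23853745e-01,  1.63064835e+00, -9.63697188e-06,
        1.08861482e+00, -1.89642929e-02]), 'qvel': array([ 0.00067558, -0.00027851, -0.00058034, -0.00205804, -0.00185984,
       -0.00078871]), 'joint_torque': array([-7.64376091e-05, -5.44623470e+01, -2.73661476e+01,  6.42986340e-02,
        2.26730708e-02, -1.47237884e-04]), 'ee_pos': array([281.00747089, 557.66007633, 221.91000913]), 'orientation': array([-7.26600127e-01, -3.05602875e+00,  2.32151498e-03]), 'ft_force': array([ 0.99911435,  0.3865428 , -0.63631557]), 'moment': array([-0.05493646,  0.01168112,  0.01516901]), 'grasp_force': 0.0, 'width': 87.73529533750602}
scene [1547.15262221  112.46813998  714.38863479] [-0.84005172 -0.08142514 -0.53636094]
top [ 456.19738787   23.78253833 1099.8920994 ] [ 0.08022014 -0.03074172 -0.996303  ]
```

View pics/t1.png

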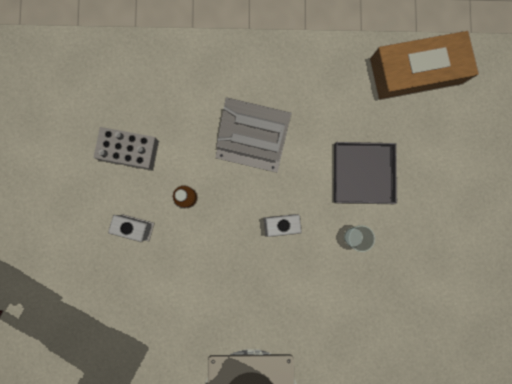

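View pics/s1.png

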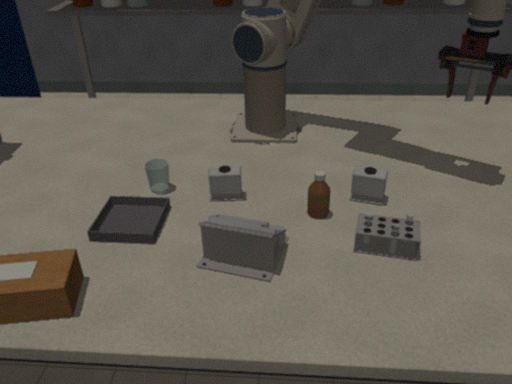

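Top view: canisters at about (127,228) and (284,226), dock at (253,133) with its open end on the left (+y), tray at (365,173), beaker at (350,237), bottle at (184,197), rack at (127,149). The scene view confirms this.

```bash
cat > m.py <<'E'
from h import *
s=load('t1'); W=cloud(s)
def reg(c,r,h=28): return (slice(r-h,r+h),slice(c-h,c+h))
for n,(c,r) in dict(L=(127,228),R=(284,226)).items():
    w=W[reg(c,r)].reshape(-1,3); m=(w[:,2]>74)&(w[:,2]<96); q=w[m]
    print(n,m.sum(),np.median(q[:,2]),cv2.minAreaRect(q[:,:2].astype(np.float32)))
for n,(c,r,lo,hi) in dict(tray=(365,173,20,40),bottle=(184,197,60,130),beaker=(350,237,40,100),rack=(127,149,20,90)).items():
    w=W[reg(c,r,38 if n=='tray' else 25)].reshape(-1,3); q=w[(w[:,2]>lo)&(w[:,2]<hi)]
    print(n,len(q),cv2.minAreaRect(q[:,:2].astype(np.float32)))
w=W[92:175,210:295]; 
print('table z',np.median(W[280:320,200:300,2]))
np.set_printoptions(linewidth=250)
print(np.round(w[::5,::5,2]).astype(int))
cv2.imwrite('pics/dock.png',cv2.resize(s[0][85:180,205:300,::-1],None,fx=6,fy=6,interpolation=2))
E
python3 m.py
```

```text
L 688 82.09072343013989 ((430.5427551269531, 301.144287109375), (85.79485321044922, 47.24260711669922), 75.12781524658203)
R 662 82.04242036084025 ((438.36053466796875, -77.14891052246094), (46.78588104248047, 84.90735626220703), 6.207231521606445)
tray 508 ((575.6331176757812, -298.4740295410156), (161.0144500732422, 160.3410186767578), 88.96959686279297)
bottle 412 ((509.28448486328125, 166.88832092285156), (54.52411651611328, 52.84939193725586), 2.3856494426727295)
beaker 307 ((407.746826171875, -268.6108703613281), (63.662532806396484, 63.554500579833984), 1.4435008764266968)
rack 1614 ((631.9588623046875, 318.2239685058594), (135.0656280517578, 80.13615417480469), 80.01905059814453)
table z 0.030043413761430063
[[ -2  -1  -2   1  -3  -3  -1  -2  -1   0   3  -2  -2  -1   1  -2  -1]
 [ -3  -2  -1  -1   0   0   3  -2   3   0   2  -3   1   3   1  -3   3]
 [ -2   0  -1 101 103 105 106 107  -1   3  -1  -2  -2  -3   1   0   2]
 [ -1   1   0  99  97  99 102 101 105 105 102 107   0  -3  -1  -2  -1]
 [  0   1   3  88 102  94  92  97  95  96 100 106 102 101 104 106 103]
 [ -5   1   2  81  86  86  98 102 101  96  92  92  94  98  97 100 102]
 [  2  -3   1  78  79  79  95  94  98 102 101 100 101  97  93  94  -2]
 [ -1   1  68  69  73  76  80  75  78  83  93  97  97  97 101  88   5]
 [ -1  -4  62  65  63  69  66  68  73  71  71  75  78  77  96  84  -4]
 [  1   1  57  59  68  75  75  78  78  69  67  70  72  74  88  72   1]
 [ -2   3  50  52  52  56  72  71  73  72  75  76  79  62  83   0   0]
 [ -1   0  40  43  43  45  46  52  53  52  69  69  70  73  61   3  -1]
 [  0  -2   6   1   5   6   5  44  44  46  49  50  51  49  54   2  -1]
 [ -2   2   4   2   2   3   4   3   4   4   6  41  45  46   6   1  -5]
 [  0  -2   1   0  -5   0   4   5   3   3   1   5   7   3  -3  -2   0]
 [  3   0   1  -5   0   0   2  -1  -3   4   4   3   3   3   1  -4  -3]
 [ -4  -3  -1  -4  -1   1   3   2  -2  -1  -1  -4  -6   1  -1   2   0]]
```

View pics/dock.png

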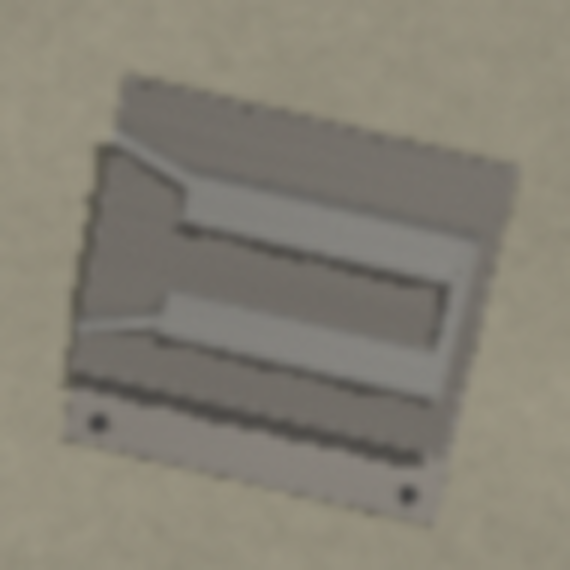

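The dock crop shows the lips and slot clearly. Lip corners at the mouth are about (190,172), (178,228), (165,292) and (158,335). At the far end they are about (445,285), (435,345).

```bash
cat >> h.py <<'E'
from scipy.optimize import least_squares
def frame(p):
    x,y,a=p; c,s=np.cos(a),np.sin(a); k=np.pi/6
    X=np.array([np.cos(k)*c,np.cos(k)*s,np.sin(k)]);Y=np.array([-s,c,0]);Z=np.cross(X,Y)
    return np.array([x,y,75.]),np.stack([X,Y,Z],1)
def fit(px,loc,s,x0=(620,30,-.2)):
    p,d,K,R,t=s; px=np.array(px,float); loc=np.array(loc,float)
    def f(q):
        O,M=frame(q); c=(O+loc@M.T)@R.T+t; uv=c@K.T; return ((uv[:,:2]/uv[:,2:])-px).ravel()
    r=least_squares(f,x0,loss='soft_l1'); return r.x,np.round(r.fun.reshape(-1,2),1)
def toolR(ydir,zdir):   # tool y along ydir, z along zdir
    z=np.array(zdir,float);z/=np.linalg.norm(z);y=np.array(ydir,float);y-=z*(y@z);y/=np.linalg.norm(y)
    return Rn.from_matrix(np.stack([np.cross(y,z),y,z],1))
def down(yaw_deg): a=np.radians(yaw_deg); return toolR([np.cos(a),np.sin(a),0],[0,0,-1])
E
python3 - <<'E'
from h import *
c=np.array([(190,172),(178,228),(165,292),(158,335),(445,285),(435,345)],float)
px=(c+.5)/6-.5+[205,85]
loc=[(35,70,13),(15,70,13),(-15,70,13),(-35,70,13),(15,-44,13),(-15,-44,13)]
q,e=fit(px,loc,load('t1')); print(q,np.degrees(q[2]),e); print(frame(q))
W=cloud(load('t1')); O,M=frame(q); w=W[95:175,212:295].reshape(-1,3); l=(w-O)@M
for lo,hi in((-28,28),):
    m=(abs(l[:,0])<13)&(l[:,1]>-38)&(l[:,1]<100)&(abs(l[:,2])<15); A=np.c_[l[m][:,:2],np.ones(m.sum())]
    print('floor plane',np.linalg.lstsq(A,l[m][:,2],rcond=None)[0],m.sum())
print(rel([430.5,301.1,200],down(-14.9)))
E
```

```text
[670.12083432 -22.51935021 -37.90686965] -2171.9036456003073 [[-0.6  0.6]
 [-0.  -0.9]
 [ 0.  -0.1]
 [-0.2  0.2]
 [ 1.  -0.5]
 [-0.1  0.8]]
(array([670.12083432, -22.51935021,  75.        ]), array([[ 0.84740227,  0.20626645, -0.48924793],
       [-0.17863198,  0.97849586,  0.10313322],
       [ 0.5       ,  0.        ,  0.8660254 ]]))
floor plane [ 0.00407934 -0.01028697  0.05849211] 513
[-8.0000e-04  6.0000e-04  9.0930e-01 -1.2449e+00 -8.0920e-01  1.1100e-01]
```

servo_tool(
  rows=[
    [0, 0, 0.91, -0.98, -0.81, 0, 87],
    [0, 0, 0.91, -0.98, -0.81, 0, 87],
    [0, 0, 0.91, -0.98, -0.81, 0, 87],
    [0, 0, 0.91, -0.98, -0.81, 0, 87],
    [0, 0, 0.91, -0.98, -0.81, 0, 87],
    [0, 0, 0.91, -0.98, -0.81, 0, 87],
    [0, 0, 0.91, -0.98, -0.81, 0, 87],
    [0, 0, 0.91, -0.98, -0.81, 0, 87],
    [0, 0, 0.91, -0.98, -0.81, 0, 87],
    [0, 0, 0.91, -0.98, -0.81, 0, 87],
  ],
)

```text
t: 1.35
ee_pos: [383.3, 325.2, 222.5]
orientation: [2.491, 1.915, -0.001]
ft_force: [0.6, 0.4, 0.3]
width: 87.1
grasp_force: 0.0
```

```bash
python3 - <<'E'
from h import *
print(rel([430.5,301.1,200],down(-14.9)), st()['t'])
s=snap('wrist','w1'); W=cloud(s).reshape(-1,3); m=(W[:,2]>78)&(W[:,2]<86)&(np.hypot(W[:,0]-430,W[:,1]-301)<70); q=W[m]
print(m.sum(),cv2.minAreaRect(q[:,:2].astype(np.float32)),np.median(q[:,2]))
E
```

```text
[-1.000e-04  2.000e-04  1.000e-04 -5.570e-02  2.592e-01  1.127e-01] 1.35
3286 ((429.7699890136719, 303.5071105957031), (82.64348602294922, 45.96712875366211), 75.02557373046875) 81.38747158666195
```

servo_tool(
  rows=[
    [0, 0, 0, -0.05, 0.255, 0.15, 87],
    [0, 0, 0, -0.05, 0.255, 0.4, 87],
    [0, 0, 0, -0.05, 0.255, 0.7, 87],
    [0, 0, 0, -0.05, 0.255, 0.94, 87],
    [0, 0, 0, -0.05, 0.255, 0.94, 87],
    [0, 0, 0, -0.05, 0.255, 0.94, 40],
    [0, 0, 0, -0.05, 0.255, 0.94, 40],
    [0, 0, 0, -0.05, 0.255, 0.94, 40],
    [0, 0, 0, -0.05, 0.255, 0.94, 40],
    [0, 0, 0, -0.05, 0.255, 0.94, 40],
  ],
)

```text
t: 2.65
ee_pos: [430.5, 302.7, 35.4]
orientation: [2.491, 1.913, 0.002]
ft_force: [-0.8, -1.1, 7.4]
width: 46.3
grasp_force: 30.0
```

servo_tool(
  rows=[
    [0, 0, 0, 0, 0, 0, 40],
    [0, 0, 0, 0, 0, 0, 40],
    [0, 0, 0, 0, 0, -0.1, 40],
    [0, 0, 0, 0, 0, -0.2, 40],
    [0, 0, 0, 0, 0, -0.3, 40],
    [0, 0, 0, 0, 0, -0.3, 40],
    [0, 0, 0, 0, 0, -0.3, 40],
    [0, 0, 0, 0, 0, -0.3, 40],
    [0, 0, 0, 0, 0, -0.3, 40],
    [0, 0, 0, 0, 0, -0.3, 40],
  ],
)

```text
t: 3.9
ee_pos: [429.9, 302.4, 94.3]
orientation: [-2.492, -1.913, 0.001]
ft_force: [-0.4, -0.1, -1.6]
width: 45.9
grasp_force: 30.0
```

servo_tool(
  rows=[
    [0, 0, 0, 0, 0, 0, 40],
    [0, 0, 0, 0, 0, 0, 40],
  ],
)

```text
t: 4.15
ee_pos: [430.1, 302.5, 94.7]
orientation: [-2.492, -1.913, -0.0]
ft_force: [-0.4, 0.3, -1.1]
width: 45.6
grasp_force: 30.0
```

servo_tool(
  rows=[
    [0, 0, 0, 0, 0, 0, 40],
    [0, 0, 0, 0, 0, 0, 40],
  ],
)

```text
t: 4.4
ee_pos: [430.1, 302.4, 94.7]
orientation: [2.492, 1.913, 0.0]
ft_force: [-0.8, -0.7, -2.1]
width: 46.1
grasp_force: 30.0
```

servo_tool(
  rows=[
    [0, 0, 0, 0, 0, 0.15, 40],
    [0, 0, 0, 0, 0, 0.25, 40],
    [0, 0, 0, 0, 0, 0.298, 40],
    [0, 0, 0, 0, 0, 0.298, 40],
    [0, 0, 0, 0, 0, 0.298, 40],
    [0, 0, 0, 0, 0, 0.298, 87],
    [0, 0, 0, 0, 0, 0.298, 87],
    [0, 0, 0, 0, 0, 0.298, 87],
    [0, 0, 0, 0, 0, 0.0, 87],
    [0, 0, 0, 0, 0, -0.3, 87],
  ],
)

```text
t: 5.65
ee_pos: [429.5, 302.0, 155.3]
orientation: [-2.492, -1.913, 0.004]
ft_force: [1.9, 0.8, -0.2]
width: 86.3
grasp_force: 0.0
```

```bash
python3 - <<'E'
from h import *
print(st()['ee_pos'],rel([438.4,-77.1,220],down(6.2)), rel([434,112,220]))
E
```

```text
[429.47791674 302.04052255 155.25253532] [-1.3000e-03  1.0000e-03 -2.4620e-01 -1.8206e+00  5.3180e-01 -3.2120e-01] [ 0.      0.      0.     -0.9128  0.2666 -0.3225]
```

servo_tool(
  rows=[
    [0, 0, -0.246, -0.96, 0.28, -0.32, 87],
    [0, 0, -0.246, -0.96, 0.28, -0.32, 87],
    [0, 0, -0.246, -0.96, 0.28, -0.32, 87],
    [0, 0, -0.246, -0.96, 0.28, -0.32, 87],
    [0, 0, -0.246, -0.96, 0.28, -0.32, 87],
  ],
)

```text
t: 6.28
ee_pos: [435.0, 101.1, 219.5]
orientation: [2.101, 2.334, 0.002]
ft_force: [0.5, 1.0, 0.2]
width: 87.2
grasp_force: 0.0
```

```bash
python3 - <<'E'
from h import *
print(st()['ee_pos'],rel([438.4,-30,220],down(6.2)))
E
```

```text
[434.97524681 101.13899234 219.50547639] [ 1.200e-03 -1.000e-04 -2.400e-03 -6.539e-01 -5.150e-02 -2.700e-03]
```

servo_tool(
  rows=[
    [0, 0, -0.002, -0.65, -0.05, 0, 87],
    [0, 0, -0.002, -0.65, -0.05, 0, 87],
    [0, 0, -0.002, -0.65, -0.05, 0, 87],
    [0, 0, -0.002, -0.65, -0.05, 0, 87],
    [0, 0, -0.002, -0.65, -0.05, 0, 87],
  ],
)

```text
t: 6.9
ee_pos: [438.7, -26.3, 218.4]
orientation: [-2.092, -2.343, 0.0]
ft_force: [0.2, 0.3, 0.3]
width: 86.8
grasp_force: 0.0
```

```bash
python3 - <<'E'
from h import *
s=snap('wrist','w2'); W=cloud(s).reshape(-1,3); m=(W[:,2]>78)&(W[:,2]<86)&(np.hypot(W[:,0]-438,W[:,1]+77)<70); q=W[m]
print(m.sum(),cv2.minAreaRect(q[:,:2].astype(np.float32)),np.median(q[:,2]))
print(st()['ee_pos'],rel([438.3,-76.5,34.7],down(6.2)))
E
```

```text
3074 ((437.3445739746094, -75.24796295166016), (46.120845794677734, 83.40863037109375), 6.38454008102417) 81.32222971959149
[438.68505048 -26.30095433 218.47816525] [-2.000e-04 -2.000e-04  3.400e-03 -2.495e-01 -3.000e-02  9.188e-01]
```

servo_tool(
  rows=[
    [0, 0, 0, -0.24, -0.03, 0.15, 87],
    [0, 0, 0, -0.24, -0.03, 0.4, 87],
    [0, 0, 0, -0.24, -0.03, 0.7, 87],
    [0, 0, 0, -0.24, -0.03, 0.92, 87],
    [0, 0, 0, -0.24, -0.03, 0.92, 87],
    [0, 0, 0, -0.24, -0.03, 0.92, 87],
  ],
)

```text
t: 7.7
ee_pos: [439.0, -75.7, 35.7]
orientation: [2.093, 2.342, 0.001]
ft_force: [0.7, 0.3, 0.2]
width: 87.0
grasp_force: 0.0
```

servo_tool(
  rows=[
    [0, 0, 0, 0, 0, 0, 40],
    [0, 0, 0, 0, 0, 0, 40],
    [0, 0, 0, 0, 0, 0, 40],
    [0, 0, 0, 0, 0, 0, 40],
    [0, 0, 0, 0, 0, 0, 40],
    [0, 0, 0, 0, 0, 0, 40],
    [0, 0, 0, 0, 0, 0, 40],
  ],
)

```text
t: 8.57
ee_pos: [438.5, -76.3, 34.9]
orientation: [2.095, 2.341, 0.001]
ft_force: [0.7, -0.0, 4.9]
width: 46.0
grasp_force: 30.0
```

servo_tool(
  rows=[
    [0, 0, 0, 0, 0, -0.1, 40],
    [0, 0, 0, 0, 0, -0.25, 40],
    [0, 0, 0, 0, 0, -0.5, 40],
    [0, 0, 0, 0, 0, -0.7, 40],
    [0, 0, 0, 0, 0, -0.8, 40],
    [0, 0, 0, 0, 0, -0.8, 40],
    [0, 0, 0, 0, 0, -0.8, 40],
    [0, 0, 0, 0, 0, -0.8, 40],
    [0, 0, 0, 0, 0, -0.8, 40],
  ],
)

```text
t: 9.7
ee_pos: [437.5, -76.1, 193.7]
orientation: [-2.094, -2.34, 0.002]
ft_force: [-0.7, -0.7, -4.6]
width: 46.1
grasp_force: 30.0
```

```bash
python3 - <<'E'
from h import *
q=(670.12,-22.52,np.radians(-11.9)); O,M=frame(q)
R=toolR(M[:,0],-M[:,2])
print(st()['ee_pos'],st()['ft_force'])
for l in ((0,140,36+80),(0,140,36)): P=O+M@np.array(l); print(P,rel(P,R))
E
```

```text
[437.49486504 -76.08756331 193.71819094] [-0.74914971 -0.71489079 -4.61791625]
[642.23506482 126.43110067 175.45894684] [-0.3474 -0.0558  0.2076  0.8929  1.1298  0.0897]
[681.37542422 118.18293325 106.17691454] [-0.3474 -0.0558  0.2076  0.83    1.3203  0.4357]
```

servo_tool(
  rows=[
    [-0.347, -0.056, 0.208, 0.2, 0.25, 0, 40],
    [-0.347, -0.056, 0.208, 0.4, 0.5, 0, 40],
    [-0.347, -0.056, 0.208, 0.6, 0.75, 0, 40],
    [-0.347, -0.056, 0.208, 0.75, 0.95, 0, 40],
    [-0.347, -0.056, 0.208, 0.75, 0.95, 0, 40],
    [-0.347, -0.056, 0.208, 0.75, 0.95, 0, 40],
    [-0.347, -0.056, 0.208, 0.75, 0.95, 0, 40],
    [-0.347, -0.056, 0.208, 0.75, 0.95, 0, 40],
  ],
)

```text
t: 10.7
ee_pos: [609.3, 93.0, 194.1]
orientation: [2.097, 1.698, 0.454]
ft_force: [0.2, 0.4, -5.3]
width: 45.7
grasp_force: 30.0
```

```bash
cat > d.py <<'E'
from h import *
q=(670.12,-22.52,np.radians(-11.9)); O,M=frame(q); R=toolR(M[:,0],-M[:,2])
o=st(); T=Rn.from_rotvec(o['orientation']).as_matrix()
print('tcp in track',np.round(M.T@(o['ee_pos']-O),1),'f',np.round(M.T@o['ft_force'],1),'rot',rel(o['ee_pos'],R)[:3], 'tool axes in track\n',np.round(M.T@T,2),o['t'])
E
python3 - <<'E'
from d import *
s=snap('wrist','w3'); snap('scene','s2')
E
```

```text
tcp in track [-12.6 100.5 144.8] f [-2.6  0.5 -4.6] rot [-0.0001  0.0012 -0.0007] tool axes in track
 [[ 0.  1. -0.]
 [ 1. -0. -0.]
 [-0. -0. -1.]] 10.7
```

View pics/w3.png

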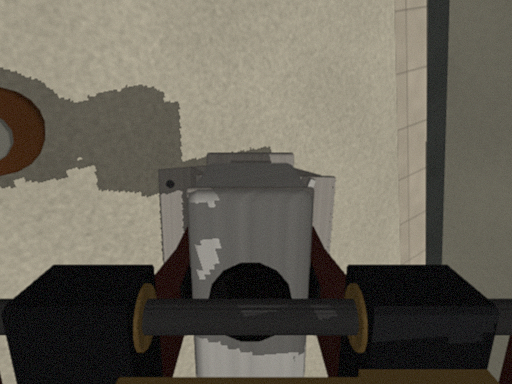

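servo_tool(
  rows=[
    [0, 0, 0, 0.25, 0.063, 0, 40],
    [0, 0, 0, 0.25, 0.063, 0.2, 40],
    [0, 0, 0, 0.25, 0.063, 0.4, 40],
    [0, 0, 0, 0.25, 0.063, 0.42, 40],
    [0, 0, 0, 0.25, 0.063, 0.42, 40],
    [0, 0, 0, 0.25, 0.063, 0.42, 40],
  ],
)

```text
t: 11.55
ee_pos: [672.7, 131.9, 129.9]
orientation: [2.095, 1.697, 0.459]
ft_force: [0.6, 0.9, -5.2]
width: 46.3
grasp_force: 30.0
```

```bash
python3 - <<'E'
from d import *
w=snap('wrist','w4'); t=snap('top','t2')
cv2.imwrite('pics/c.png',np.vstack([cv2.resize(t[0][85:185,200:300],(600,600),interpolation=2)])[:,:,::-1])
E
```

```text
tcp in track [  2.1 151.6  62.2] f [-2.2  1.  -4.7] rot [ 0.0021 -0.0001 -0.0008] tool axes in track
 [[ 0.  1.  0.]
 [ 1. -0.  0.]
 [ 0.  0. -1.]] 11.55
```

View pics/w4.png

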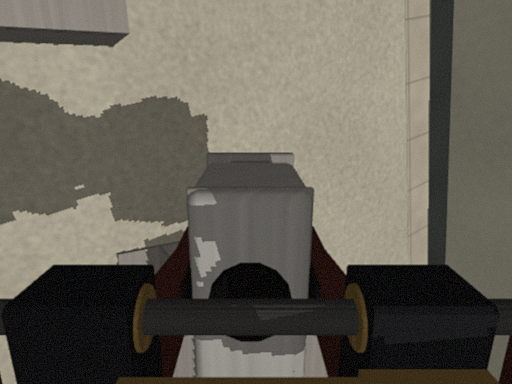

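View pics/c.png

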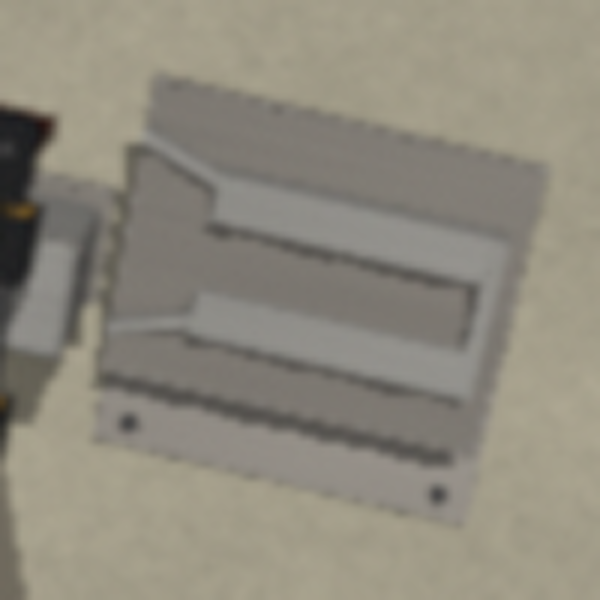

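The wrist view shows the canister held square but not the dock. The top crop shows the foot just left of the mouth, with the lips at (210,190)-(195,340) clear.

servo_tool(
  rows=[
    [0, 0, 0, -0.05, -0.01, 0.03, 40],
    [0, 0, 0, -0.108, -0.01, 0.06, 40],
    [0, 0, 0, -0.108, -0.01, 0.09, 40],
    [0, 0, 0, -0.108, -0.01, 0.11, 40],
    [0, 0, 0, -0.108, -0.01, 0.11, 40],
    [0, 0, 0, -0.108, -0.01, 0.11, 40],
  ],
)

```text
t: 12.4
ee_pos: [677.2, 109.0, 108.2]
orientation: [2.095, 1.699, 0.456]
ft_force: [-0.8, -0.7, -4.9]
width: 46.0
grasp_force: 30.0
```

```bash
python3 d.py
```

```text
tcp in track [ -0.9 130.2  38.9] f [-3.  -0.9 -3.9] rot [ 0.001   0.0002 -0.0003] tool axes in track
 [[ 0.  1.  0.]
 [ 1. -0. -0.]
 [-0.  0. -1.]] 12.4
```

servo_tool(
  rows=[
    [0, 0, 0, 0, 0, 0.005, 40],
    [0, 0, 0, 0, 0, 0.01, 40],
    [0, 0, 0, 0, 0, 0.015, 40],
    [0, 0, 0, 0, 0, 0.015, 40],
    [0, 0, 0, 0, 0, 0.015, 40],
  ],
)

```text
t: 13.02
ee_pos: [678.6, 108.5, 105.7]
orientation: [2.095, 1.698, 0.456]
ft_force: [0.5, 0.9, -5.0]
width: 45.9
grasp_force: 30.0
```

```bash
python3 d.py
```

```text
tcp in track [ -0.9 129.9  35.9] f [-2.2  1.  -4.5] rot [ 0.001   0.0003 -0.0004] tool axes in track
 [[ 0.  1.  0.]
 [ 1. -0. -0.]
 [-0.  0. -1.]] 13.025
```

servo_tool(
  rows=[
    [0, 0, 0, 0, 0.004, 0.003, 40],
    [0, 0, 0, 0, 0.004, 0.006, 40],
    [0, 0, 0, 0, 0.004, 0.006, 40],
  ],
)

```text
t: 13.4
ee_pos: [679.8, 108.2, 105.0]
orientation: [2.095, 1.698, 0.456]
ft_force: [-0.2, -0.3, -4.6]
width: 46.1
grasp_force: 30.0
```

```bash
python3 d.py|head -1
```

```text
tcp in track [-1.000e-01  1.299e+02  3.470e+01] f [-2.4 -0.3 -4. ] rot [ 0.0009  0.0004 -0.0004] tool axes in track
```

servo_tool(
  rows=[
    [0, 0, 0, 0, 0, 0.003, 40],
    [0, 0, 0, 0, 0, 0.006, 40],
    [0, 0, 0, 0, 0, 0.006, 40],
  ],
)

```text
t: 13.78
ee_pos: [680.3, 108.2, 104.3]
orientation: [2.095, 1.698, 0.456]
ft_force: [-4.0, 1.6, 0.7]
width: 45.9
grasp_force: 30.0
```

```bash
python3 d.py|head -1
```

```text
tcp in track [-1.00e-01  1.30e+02  3.39e+01] f [-3.3  0.7  2.7] rot [ 0.001   0.0004 -0.0004] tool axes in track
```

Contact found: the floor lies at TCP n≈34. I'll raise it about 1.2 mm and slide in.

servo_tool(
  rows=[
    [0, 0, 0, 0, 0, -0.007, 40],
    [0, 0, 0, -0.03, 0, -0.007, 40],
    [0, 0, 0, -0.06, 0, -0.007, 40],
    [0, 0, 0, -0.09, 0, -0.007, 40],
    [0, 0, 0, -0.12, 0, -0.007, 40],
    [0, 0, 0, -0.15, 0, -0.007, 40],
    [0, 0, 0, -0.15, 0, -0.007, 40],
  ],
)

```text
t: 14.65
ee_pos: [673.3, 78.3, 105.2]
orientation: [2.096, 1.698, 0.456]
ft_force: [-0.1, -0.1, -4.5]
width: 45.8
grasp_force: 30.0
```

```bash
python3 d.py|head -1
```

```text
tcp in track [-0.2 99.3 34.9] f [-2.3 -0.2 -3.9] rot [ 0.0008  0.0006 -0.0007] tool axes in track
```

servo_tool(
  rows=[
    [0, 0, 0, -0.04, 0, 0, 40],
    [0, 0, 0, -0.08, 0, 0, 40],
    [0, 0, 0, -0.12, 0, 0, 40],
    [0, 0, 0, -0.16, 0, 0, 40],
    [0, 0, 0, -0.2, 0, 0, 40],
    [0, 0, 0, -0.2, 0, 0, 40],
  ],
)

```text
t: 15.4
ee_pos: [665.0, 39.0, 105.1]
orientation: [2.096, 1.698, 0.456]
ft_force: [0.5, 0.2, -4.0]
width: 45.6
grasp_force: 30.0
```

```bash
python3 d.py|head -1
```

```text
tcp in track [-0.2 59.1 34.9] f [-1.6  0.3 -3.7] rot [ 0.0008  0.0007 -0.0009] tool axes in track
```

servo_tool(
  rows=[
    [0, 0, 0, -0.04, 0, 0, 40],
    [0, 0, 0, -0.08, 0, 0, 40],
    [0, 0, 0, -0.12, 0, 0, 40],
    [0, 0, 0, -0.16, 0, 0, 40],
    [0, 0, 0, -0.2, 0, 0, 40],
    [0, 0, 0, -0.22, 0, 0, 40],
    [0, 0, 0, -0.22, 0, 0, 40],
  ],
)

```text
t: 16.27
ee_pos: [656.1, -3.7, 105.2]
orientation: [2.096, 1.698, 0.456]
ft_force: [-0.0, -0.5, -4.7]
width: 46.1
grasp_force: 30.0
```

```bash
python3 d.py|head -1
```

```text
tcp in track [-0.2 15.5 35. ] f [-2.3 -0.5 -4.1] rot [ 0.0009  0.0005 -0.0007] tool axes in track
```

servo_tool(
  rows=[
    [0, 0, 0, -0.03, 0, 0.002, 40],
    [0, 0, 0, -0.05, 0, 0.003, 40],
    [0, 0, 0, -0.06, 0, 0.004, 40],
    [0, 0, 0, -0.07, 0, 0.004, 40],
    [0, 0, 0, -0.07, 0, 0.004, 40],
  ],
)

```text
t: 16.9
ee_pos: [654.7, -15.9, 106.1]
orientation: [2.093, 1.699, 0.461]
ft_force: [-4.5, 5.3, 6.6]
width: 45.9
grasp_force: 30.0
```

```bash
python3 d.py|head -1
```

```text
tcp in track [ 1.3  3.3 35.2] f [-1.5  4.3  8.5] rot [ 0.0032 -0.0012  0.0001] tool axes in track
```

servo_tool(
  rows=[
    [0, 0, 0, -0.004, 0, 0, 40],
    [0, 0, 0, -0.008, 0, 0, 40],
    [0, 0, 0, -0.008, 0, 0, 40],
  ],
)

```text
t: 17.27
ee_pos: [654.5, -17.3, 106.2]
orientation: [2.092, 1.699, 0.462]
ft_force: [-5.2, 6.6, 6.3]
width: 46.0
grasp_force: 30.0
```

```bash
python3 d.py|head -1
```

```text
tcp in track [ 1.4  1.9 35.2] f [-2.4  5.4  8.7] rot [ 0.0033 -0.0014  0.0002] tool axes in track
```

servo_tool(
  rows=[
    [0, 0, 0, 0, 0, -0.004, 40],
    [0, 0, 0, -0.005, 0, -0.004, 40],
    [0, 0, 0, -0.01, 0, -0.004, 40],
    [0, 0, 0, -0.01, 0, -0.004, 40],
  ],
)

```text
t: 17.77
ee_pos: [652.9, -18.8, 105.6]
orientation: [2.094, 1.699, 0.461]
ft_force: [-3.8, 11.1, 0.4]
width: 46.0
grasp_force: 30.0
```

```bash
python3 d.py|head -1
```

```text
tcp in track [ 0.1  0.1 35.3] f [-5.  10.   3.3] rot [ 0.0021 -0.0017 -0.0004] tool axes in track
```

servo_tool(
  rows=[
    [0, 0, 0, -0.005, 0, 0, 40],
    [0, 0, 0, -0.01, 0, 0, 40],
    [0, 0, 0, -0.01, 0, 0, 40],
  ],
)

```text
t: 18.15
ee_pos: [652.8, -19.4, 105.9]
orientation: [2.093, 1.7, 0.464]
ft_force: [-5.5, 18.5, 3.4]
width: 46.0
grasp_force: 30.0
```

```bash
python3 d.py|head -1
```

```text
tcp in track [ 0.2 -0.5 35.6] f [-6.2 17.   7.5] rot [ 0.003  -0.0032 -0.0002] tool axes in track
```

It's against the stop (17 N at y≈0). I'll release while still pressing and retreat square to the slope.

servo_tool(
  rows=[
    [0, 0, 0, 0, 0, 0, 60],
    [0, 0, 0, 0, 0, 0, 80],
    [0, 0, 0, 0, 0, 0, 80],
    [0, 0, 0, 0, 0, -0.1, 80],
    [0, 0, 0, 0, 0, -0.3, 80],
    [0, 0, 0, 0, 0, -0.6, 80],
    [0, 0, 0, 0, 0, -0.8, 80],
    [0, 0, 0, 0, 0, -0.8, 80],
  ],
)

```text
t: 19.15
ee_pos: [574.4, -5.9, 247.0]
orientation: [2.092, 1.695, 0.462]
ft_force: [1.1, 0.8, -0.4]
width: 80.0
grasp_force: 0.0
```

```bash
python3 - <<'E'
from d import *
w=snap('wrist','w5'); 
P=np.array([430,302.4,200.]); print(o['ee_pos'],rel(P,down(-14.9)))
W=cloud(w).reshape(-1,3); l=(W-O)@M; m=(abs(l[:,2]-82)<4)&(abs(l[:,0])<40)&(abs(l[:,1])<80)
print(m.sum(),cv2.minAreaRect(l[m][:,:2].astype(np.float32)))
E
```

```text
tcp in track [  1.9  -3.5 197.5] f [ 0.6  1.  -0.8] rot [ 0.0048 -0.0004 -0.0009] tool axes in track
 [[ 0.    1.    0.01]
 [ 1.   -0.    0.  ]
 [ 0.    0.01 -1.  ]] 19.15
[574.36120996  -5.88857979 246.98859305] [ 0.3521 -0.0094  0.0334  1.3592 -0.9991 -0.3208]
4095 ((-6.293184280395508, 1.2987823486328125), (84.86524200439453, 46.80413055419922), 89.09439086914062)
```

View pics/w5.png

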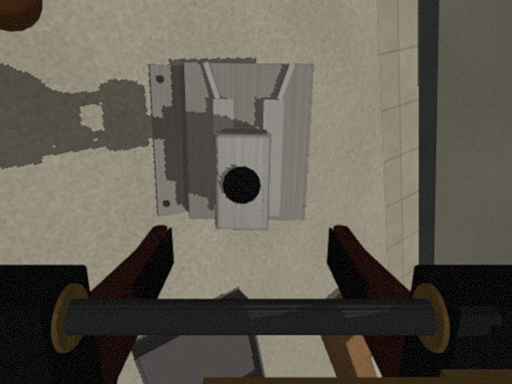

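The picture shows the canister in the track, cap at (241,185), square between the lips and at the closed end. On to the empty one.

servo_tool(
  rows=[
    [0.352, -0.01, 0.033, 0.2, -0.15, -0.2, 87],
    [0.352, -0.01, 0.033, 0.45, -0.33, -0.25, 87],
    [0.352, -0.01, 0.033, 0.7, -0.5, -0.25, 87],
    [0.352, -0.01, 0.033, 0.95, -0.7, -0.25, 87],
    [0.352, -0.01, 0.033, 0.95, -0.7, -0.25, 87],
    [0.352, -0.01, 0.033, 0.95, -0.7, -0.25, 87],
  ],
)

```text
t: 19.95
ee_pos: [469.8, 210.0, 215.2]
orientation: [-2.488, -1.916, 0.009]
ft_force: [0.6, -1.2, 0.9]
width: 87.1
grasp_force: 0.0
```

```bash
python3 - <<'E'
from h import *
print(st()['ee_pos'],rel([430,302.4,120],down(-14.9)))
E
```

```text
[469.82292051 210.01537325 215.24810213] [-0.003   0.0026  0.0009  0.3975 -0.3085  0.4761]
```

servo_tool(
  rows=[
    [-0.003, 0.003, 0.001, 0.2, -0.15, 0.1, 87],
    [-0.003, 0.003, 0.001, 0.397, -0.308, 0.2, 87],
    [-0.003, 0.003, 0.001, 0.397, -0.308, 0.4, 87],
    [-0.003, 0.003, 0.001, 0.397, -0.308, 0.476, 87],
    [-0.003, 0.003, 0.001, 0.397, -0.308, 0.476, 87],
  ],
)

```text
t: 20.58
ee_pos: [430.8, 301.4, 121.0]
orientation: [-2.493, -1.911, -0.002]
ft_force: [-0.3, -0.5, -0.2]
width: 87.0
grasp_force: 0.0
```

```bash
python3 - <<'E'
from h import *
print(st()['ee_pos'],rel([430,302.4,35],down(-14.9)))
E
```

```text
[430.77565321 301.36782941 120.95543807] [ 3.000e-04 -7.000e-04 -1.900e-03  3.500e-03 -5.200e-03  4.298e-01]
```

servo_tool(
  rows=[
    [0, 0, -0.002, 0.002, -0.002, 0.2, 87],
    [0, 0, -0.002, 0.002, -0.002, 0.4, 87],
    [0, 0, -0.002, 0.002, -0.002, 0.427, 87],
    [0, 0, -0.002, 0.002, -0.002, 0.427, 40],
    [0, 0, -0.002, 0.002, -0.002, 0.427, 40],
    [0, 0, -0.002, 0.002, -0.002, 0.427, 40],
    [0, 0, -0.002, 0.002, -0.002, 0.427, 40],
    [0, 0, -0.002, 0.002, -0.002, 0.427, 40],
    [0, 0, -0.002, 0.002, -0.002, 0.427, 40],
    [0, 0, -0.002, 0.002, -0.002, 0.427, 40],
  ],
)

```text
t: 21.82
ee_pos: [430.5, 303.7, 36.7]
orientation: [-2.488, -1.917, -0.006]
ft_force: [-0.1, -0.7, 6.6]
width: 45.7
grasp_force: 30.0
```

servo_tool(
  rows=[
    [0, 0, 0, 0, 0, -0.1, 40],
    [0, 0, 0, 0, 0, -0.3, 40],
    [0, 0, 0, 0, 0, -0.55, 40],
    [0, 0, 0, 0, 0, -0.8, 40],
    [0, 0, 0, 0, 0, -0.95, 40],
    [0, 0, 0, 0, 0, -0.95, 40],
    [0, 0, 0, 0, 0, -0.95, 40],
  ],
)

```text
t: 22.7
ee_pos: [429.0, 302.4, 224.7]
orientation: [-2.488, -1.917, -0.001]
ft_force: [-0.4, -0.3, -1.2]
width: 46.0
grasp_force: 30.0
```

```bash
python3 - <<'E'
from h import *
print(st()['ee_pos'],rel([575.5,-297.5,225],down(-1)),rel([480,0,230],down(-1)))
E
```

```text
[429.02509319 302.44352901 224.74858593] [ 1.0000e-04 -6.0000e-04 -1.6030e-01 -2.7136e+00  1.4734e+00 -3.8000e-03] [ 1.0000e-04 -6.0000e-04 -1.6030e-01 -1.3971e+00  6.3220e-01 -2.7500e-02]
```

servo_tool(
  rows=[
    [0, 0, -0.08, -0.25, 0.1, -0.03, 40],
    [0, 0, -0.16, -0.5, 0.2, -0.05, 40],
    [0, 0, -0.16, -0.75, 0.3, -0.05, 40],
    [0, 0, -0.16, -0.95, 0.4, -0.05, 40],
    [0, 0, -0.16, -0.95, 0.4, -0.05, 40],
  ],
)

```text
t: 23.32
ee_pos: [458.0, 96.3, 233.9]
orientation: [-2.245, -2.195, 0.0]
ft_force: [0.2, 0.1, -2.3]
width: 46.3
grasp_force: 30.0
```

```bash
python3 - <<'E'
from h import *
print(st()['ee_pos'],rel([500,-90,230],down(-1)))
E
```

```text
[457.95180449  96.33861477 233.87037636] [-1.000e-03 -8.000e-04 -3.100e-03 -9.268e-01  2.308e-01  1.790e-02]
```

servo_tool(
  rows=[
    [0, 0, -0.003, -0.25, 0.06, 0, 40],
    [0, 0, -0.003, -0.5, 0.12, 0, 40],
    [0, 0, -0.003, -0.75, 0.18, 0, 40],
    [0, 0, -0.003, -0.95, 0.23, 0, 40],
    [0, 0, -0.003, -0.95, 0.23, 0, 40],
  ],
)

```text
t: 23.95
ee_pos: [501.3, -93.0, 233.9]
orientation: [-2.238, -2.202, -0.003]
ft_force: [-0.2, 0.8, -1.3]
width: 46.0
grasp_force: 30.0
```

```bash
python3 - <<'E'
from h import *
print(st()['ee_pos'],rel([575.5,-297.5,100],down(-1)))
E
```

```text
[501.3086018  -93.04417519 233.91021998] [-1.0000e-04 -1.8000e-03  8.0000e-04 -1.0179e+00  3.8760e-01  6.6680e-01]
```

servo_tool(
  rows=[
    [0, 0, 0, -0.25, 0.1, 0, 40],
    [0, 0, 0, -0.5, 0.2, 0, 40],
    [0, 0, 0, -0.75, 0.3, 0, 40],
    [0, 0, 0, -1.0, 0.385, 0, 40],
    [0, 0, 0, -1.0, 0.385, 0.3, 40],
    [0, 0, 0, -1.0, 0.385, 0.55, 40],
    [0, 0, 0, -1.0, 0.385, 0.65, 40],
    [0, 0, 0, -1.0, 0.385, 0.65, 40],
    [0, 0, 0, -1.0, 0.385, 0.65, 40],
  ],
)

```text
t: 25.08
ee_pos: [577.4, -292.7, 107.1]
orientation: [2.234, 2.205, 0.006]
ft_force: [0.8, 0.8, -0.9]
width: 46.1
grasp_force: 30.0
```

```bash
python3 - <<'E'
from h import *
print(st()['ee_pos'],rel([575.5,-297.5,43],down(-1)))
E
```

```text
[ 577.38708831 -292.68593433  107.06245821] [ 0.0031 -0.0006  0.0031 -0.0245 -0.0106  0.3202]
```

servo_tool(
  rows=[
    [0.003, 0, 0.003, -0.024, -0.01, 0.1, 40],
    [0.003, 0, 0.003, -0.024, -0.01, 0.2, 40],
    [0.003, 0, 0.003, -0.024, -0.01, 0.28, 40],
    [0.003, 0, 0.003, -0.024, -0.01, 0.32, 40],
    [0.003, 0, 0.003, -0.024, -0.01, 0.32, 40],
    [0.003, 0, 0.003, -0.024, -0.01, 0.32, 40],
  ],
)

```text
t: 25.82
ee_pos: [574.0, -297.3, 40.9]
orientation: [-2.239, -2.199, 0.0]
ft_force: [0.2, 0.3, -1.0]
width: 45.7
grasp_force: 30.0
```

servo_tool(
  rows=[
    [0, 0, 0, 0, 0, 0.005, 40],
    [0, 0, 0, 0, 0, 0.01, 40],
    [0, 0, 0, 0, 0, 0.01, 40],
  ],
)

```text
t: 26.2
ee_pos: [574.1, -297.4, 40.0]
orientation: [-2.239, -2.199, 0.0]
ft_force: [-2.0, 0.8, 5.3]
width: 45.7
grasp_force: 30.0
```

Contact with the tray floor. I'll release and retreat.

servo_tool(
  rows=[
    [0, 0, 0, 0, 0, 0, 60],
    [0, 0, 0, 0, 0, 0, 84],
    [0, 0, 0, 0, 0, 0, 84],
    [0, 0, 0, 0, 0, -0.2, 84],
    [0, 0, 0, 0, 0, -0.5, 84],
    [0, 0, 0, 0, 0, -0.8, 84],
    [0, 0, 0, 0, 0, -0.98, 84],
    [0, 0, 0, 0, 0, -0.98, 84],
  ],
)

```text
t: 27.2
ee_pos: [576.1, -298.6, 238.8]
orientation: [2.239, 2.199, 0.003]
ft_force: [-0.0, -0.4, -0.5]
width: 83.9
grasp_force: 0.0
```

servo_tool(
  rows=[
    [0, 0, 0, 0, -0.3, -0.2, 84],
    [0, 0, 0, 0, -0.6, -0.4, 84],
    [0, 0, 0, 0, -0.9, -0.4, 84],
    [0, 0, 0, 0, -0.9, -0.4, 84],
    [0, 0, 0, 0, -0.9, -0.4, 84],
  ],
)

```text
t: 27.82
ee_pos: [394.3, -294.7, 314.9]
orientation: [-2.24, -2.197, -0.0]
ft_force: [0.7, -0.3, 0.1]
width: 84.0
grasp_force: 0.0
```

```bash
python3 - <<'E'
from d import *
t=snap('top','t9'); s=snap('scene','s9')
a=cv2.resize(t[0][80:260,90:410],(640,360),interpolation=2)
cv2.imwrite('pics/f.png',np.vstack([a,cv2.resize(s[0][140:290,80:400],(640,240),interpolation=2)])[:,:,::-1])
W=cloud(t).reshape(-1,3); l=(W-O)@M
for zz in(82,): 
    m=(abs(l[:,2]-zz)<5)&(abs(l[:,0])<40)&(abs(l[:,1])<80); print(m.sum(),cv2.minAreaRect(l[m][:,:2].astype(np.float32)))
q=W[(abs(W[:,2]-86)<6)&(np.hypot(W[:,0]-575,W[:,1]+297)<80)]; print(len(q),cv2.minAreaRect(q[:,:2].astype(np.float32)),np.median(q[:,2]))
E
```

```text
tcp in track [ -65.2 -323.2  314.7] f [ 0.7 -0.1 -0.2] rot [-0.35   -0.0345  0.1223] tool axes in track
 [[-0.16  0.85 -0.5 ]
 [ 0.98  0.19  0.  ]
 [ 0.1  -0.49 -0.86]] 27.825
582 ((-4.492746353149414, -0.052127838134765625), (84.52176666259766, 46.62877655029297), 88.71188354492188)
580 ((573.0573120117188, -298.4328308105469), (45.66280746459961, 83.9859390258789), 0.10143153369426727) 85.59295460284693
```

View pics/f.png

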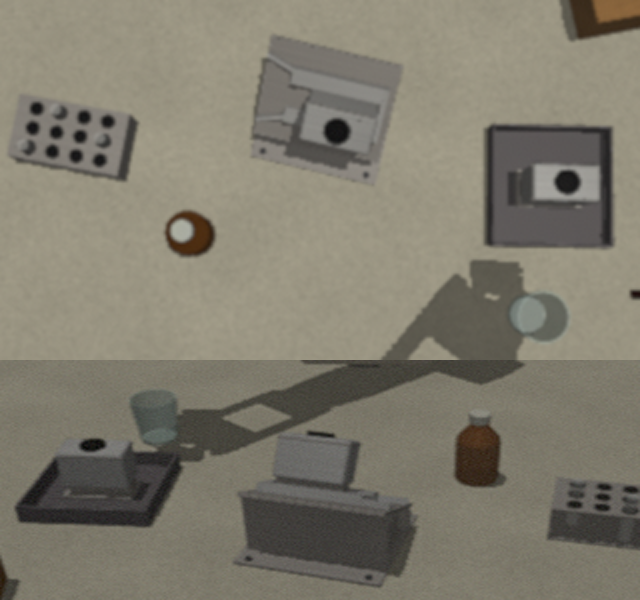

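The final picture shows the full canister in the track, cap at (337,131), with its centre at y≈0 in the track frame, so it's home. The empty one stands upright in the tray at (568,182), and the bystanders haven't moved.

```bash
python3 -c "
from workcell import ctrl
print(ctrl.close_job())"
```

```text
the job is handed in; nothing more can be done
None
```

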